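# Press a pellet: screw the press spindle down and pump up the load

## Robot

A 6-joint arm with a two-finger parallel gripper is mounted at the origin on a cart in front of the work surface, level with it; the furniture and walls round the work are solid. World frame = base frame: x ahead of the robot, y to its left, z up, the work surface at z = 0. Lengths are in m, angles in rad, forces in N, time in s.
With the tool pointing down it reaches from about 0.25 to 0.725 m from the base axis. Payload 4 kg.
Tool frame: the origin (TCP) lies at the very end of the fingers, on their centre line; the grasp point (between the pads) lies 19 mm behind it; x points along the fingers, y is the direction in which the jaws open and shut, and the axes are right-handed (so a half turn about x gives the same grasp; the last joint's range is limited). The gripper opens to 85 mm and grips with 20 to 120 N. Pads are 22 mm wide; open, the fingers measure 114 mm over their backs; the gripper's body (76 mm by 85 mm) begins 54 mm behind the grasp point. The pads swing forward as they close: fully open they stand 13 mm farther back than shut.
Start: joints at [1.234, 0.241, 0.005, 1.335, 0, 1.571], TCP at [0.165, 0.472, 0.231] pointing down, gripper open.
Joint ranges: [-2.72, 2.72], [-1.05, 1.87], [-1.09, 1.28], [-1.99, 2.15], [-1.42, 1.44], [-3.14, 3.14]. Speed limits (rad/s): [2.79, 2.79, 3.14, 3.14, 3.14, 3.14].

## Interface

Orientations are given as a unit quaternion [w, x, y, z].
In Python, from cell import ctrl gives the robot as it stands.
- The arm moves only by the shell command python3 -m handwheel 'ROWS' [FORCE]. ROWS is JSON, a list of rows, each an object of numbers: "x", "y", "z": the shift along the tool's x, y, z in mm; "rx", "ry", "rz": the turn, a rotation vector about the tool's x, y, z in rad; "grip": the finger opening in mm, from 0 to 85.4. In form: [{"x": .., "y": .., "z": .., "rx": .., "ry": .., "rz": .., "grip": ..}, ...]. A call has 1 to 5 rows; each row is the pose to reach, as a shift and turn from the pose commanded when the call began, along the tool's axes at that moment; what a row does not reach only later rows make up. A row lasts 1/10 s, in which the tool goes at most 50 mm and 8.59 degrees, less where a joint would pass 70% of its speed; a pose out of reach is approached as far as the arm can. A call with a gripper value outside its range is refused whole. The fingers move at their own pace and stop on an object; FORCE is the grip in N (left out, the last holds). Time passes only in rows, so rows that repeat a pose let the fingers close. It gives the time, the measured TCP pose, the force and the opening at its end, in the units of the state.
- ctrl.sense(): the state, without advancing time (a new reading comes with each control period).
- ctrl.get_image(name): name is "scene" or "top" or "wrist"; returns a dict with "color" (480x640x3 uint8, blue, green, red), "mtx" (3x3 intrinsics, pixels), "R" (3x3) and "t" (3): a world point X has camera coordinates R X + t; the wrist camera has in their place "T_tool_cam" (4x4, takes a point from camera to tool coordinates, whose origin is the TCP and whose axes are the tool frame's). Camera axes: x right, y down, z forward; pixel columns grow to the right and rows downward; lengths in m; the calibration is good to about 2 mm. A picture is of the moment at which its call begins: read the wrist's pose just before it. There is no depth.
- ctrl.job_done(): hands the job in, once; it reports no verdict.
The state is a dict: "time_s": time; "q": joint angles; "qvel": joint speeds; "tau": joint torques, N m; "position": TCP position; "ee_rot": TCP orientation; "ft_force": force on the tool from outside, world axes, zero at the start; "torque": the same for the moment, N m; "opening": finger opening in m.
Only numpy, scipy, OpenCV 4.12 (cv2) and the standard library are available. Lean on these libraries where they do the work, as an engineer would, in place of code of your own. Each camera call takes 0.05 s, during which the arm holds its last target. There are 200 camera calls.

## Task

Load the pellet die in the small hydraulic press: turn the handwheel clockwise to bring the spindle down until it is snug on the die and the gauge needle stands in the yellow band, then pump the lever until the needle stands in the green band, never into the red. Put the load on with the pump and not with the wheel, leave the lever up and the press under load, and leave the bottle, beaker, timer and vial where they stand.

Things in the scene. Friction and masses are not known exactly. Their poses are not given: they have to be found in the camera images.
- press: Benchtop hydraulic pellet press, fixed: white base 150 x 140 x 52 mm, steel columns 54 mm left and right of the axis, crosshead 136 to 164 mm above the table, spindle through its middle with a handwheel on top. Origin on the table under the spindle axis; -x is its front (sloping console with the gauge reaches 145 mm from the axis), +y its left, z up. Relief valve already shut.
- wheel_center (a point): Centre of the handwheel at mid-height of its rim, about 208 mm up, sinking as it turns; frame turns with the wheel, z up. Rim: round bar 12 mm thick, radius 49 mm to its middle. Hub 26 mm wide, top just below the rim. Three 10 mm spokes at 0, 120, 240 degrees from x (yellow dot at 0) slope to 14 mm lower at the hub: pinch the rim from above between spokes. Crosshead top 45 mm below the rim.
- handwheel (a joint): Angle of the handwheel in rad: grows clockwise seen from above, which lowers the spindle (12 mm a turn). Stiff: about 9 N at the rim; it stays where it is left. Starts 2.5 to 5 rad before the spindle meets the punch.
- pad_face (a point): Middle of the underside of the dark steel pad (33 mm wide) on the spindle's lower end. The spindle's brass nut sits on the load cell's stiff spring, so spindle and wheel rise a little (at most 6 mm) as the load grows.
- punch_top (a point): Middle of the top of the die's punch (28 mm wide), straight under the pad. The die (48 mm wide, 36 mm high) stands centred on the ram; how far its punch stands out depends on the fill.
- gauge_needle (a joint): Load gauge reading: angle of its black needle in rad, clockwise from the zero stop at the lower left. 0 no load, yellow band 0.25 to 1.10, green band 2.75 to 3.55, red from 3.95 to the end of the scale at 4.71. Once the spindle bears on the die, 0.1 rad of the wheel adds about 0.15, a full stroke of the pump about 0.8.
- gauge_face (a point): Centre of the gauge's dial, 67 mm wide, on the sloping console at the front; z looks out of the face (45 degrees up, towards the press's front), x points up the face.
- pump_lever (a joint): Angle of the pump lever in rad: 0 up at rest (38 degrees above level, pointing to the press's front), 0.66 right down (level). A spring lifts it again; a ratchet pumps only on the way down, in clicks of 0.13 rad, and holds the load. About 10 to 15 N at the grip.
- lever_grip (a point): Point on the axis of the lever's red grip, 160 mm from the pivot; the grip is a round bar 21 mm thick, from 115 to 195 mm from the pivot. Pinch it from above, with the fingers at its left and right, or press it down.
- lever_pivot (a point): Axis of the pump lever, at the right side of the base 36 mm above the table; the lever swings in the upright plane of the press's x and z through this point. The point's frame is that of the press.
- ram (a joint): Rise of the ram that carries the die, in m: 0 at the start, about 0.0012 to 0.0015 more with each full stroke of the pump, at most 0.0065; so the pump alone cannot load the die.
- amber_bottle: Amber reagent bottle with a black cap, 68 mm wide, 142 mm high; origin under its centre. Stays where it is.
- beaker: Glass beaker of transfer pipettes, 76 mm wide, 151 mm high; origin under its centre. Stays where it is.
- timer: White lab timer lying flat, 61 x 65 x 18 mm; origin under its centre. Stays where it is.
- small_vial: Small amber vial with a black cap, 23 mm wide, 46 mm high; origin under its centre. Stays where it is.

How it is judged:
By the outcome, as a careful person would: the job done as asked, in the order asked, and still so for the second after the job is handed in, with the robot touching nothing.
It also fails if it takes over 72 s, if anything falls off the work surface, if the arm or the gripper's body presses on something with over 40 N, if the wrist force passes 120 N, or if a joint passes its speed limit or range.

## Working session

There is one attempt and no reset: what is moved stays moved. The work goes in short steps, Python scripts to look and compute and a shell command to move; the robot and the scene stay as the last step left them, time stands still between calls to the robot, and variables do not carry over. Pictures are saved under pics/ and viewed, about 8 in all and at most 12, crops included, and the job is handed in when it is done.

```bash
ls; mkdir -p pics; python3 - <<'E'
from cell import ctrl
import cv2,numpy as np
s=ctrl.sense();print({k:np.round(v,3).tolist() for k,v in s.items()})
for n in("scene","top"):
    i=ctrl.get_image(n);cv2.imwrite(f"pics/{n}0.png",i["color"]);np.savez(f"pics/{n}.npz",**{k:i[k] for k in("mtx","R","t")})
    print(n,i["mtx"].round(1).tolist(),i["R"].round(3).tolist(),i["t"].round(3).tolist(),(-i["R"].T@i["t"]).round(3))
E
```

```text
pics
{'time_s': 0.0, 'q': [1.234, 0.241, 0.004, 1.335, -0.0, 1.571], 'qvel': [0.001, -0.0, -0.001, -0.001, -0.001, 0.0], 'tau': [0.0, -37.232, 25.241, 0.017, 0.0, 0.0], 'position': [0.165, 0.471, 0.23], 'ee_rot': [0.697, 0.118, 0.697, -0.119], 'ft_force': [0.053, -0.178, 0.548], 'torque': [0.022, -0.019, -0.011], 'opening': 0.085}
scene [[619.9, 0.0, 315.5], [0.0, 619.9, 245.7], [0.0, 0.0, 1.0]] [[0.531, -0.847, -0.007], [-0.432, -0.264, -0.862], [0.729, 0.461, -0.506]] [-0.254, 0.358, 1.198] [-0.583 -0.673  0.914]
top [[523.5, 0.0, 319.7], [0.0, 523.5, 239.9], [0.0, 0.0, 1.0]] [[-0.0, -1.0, -0.009], [-0.986, 0.002, -0.168], [0.168, 0.008, -0.986]] [0.031, 0.556, 1.405] [0.312 0.019 1.479]
```

View pics/scene0.png

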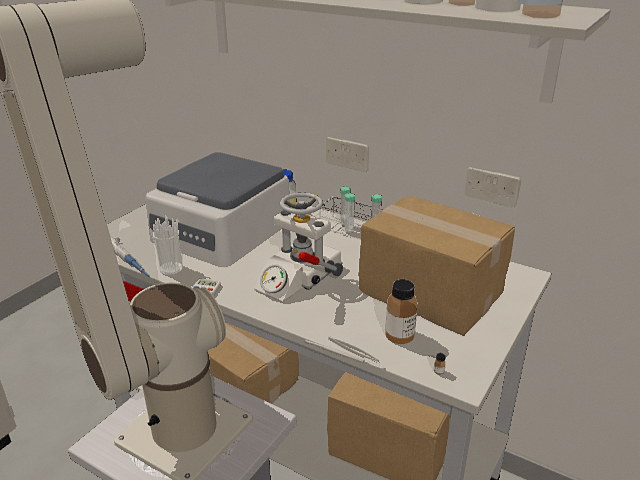

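View pics/top0.png

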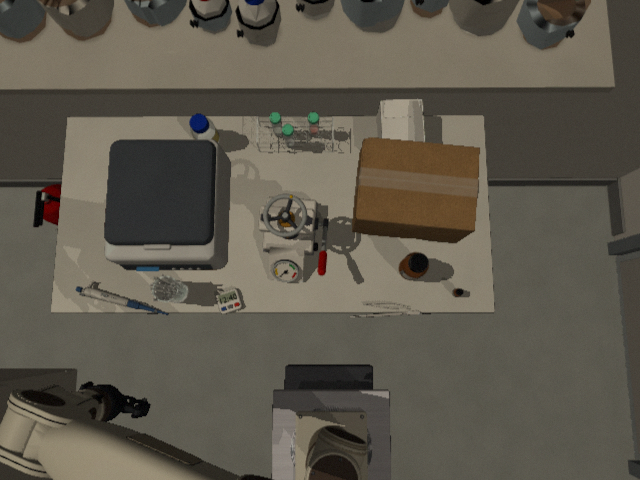

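Press in the middle: wheel near (286,215), gauge (286,270), red grip (322,263) in the top view. The beaker and timer stand to its left, the bottle and vial to its right. Next, measure by rays and enlarge.

```bash
cat > h.py <<'E'
import cv2,numpy as np
from cell import ctrl
def cal(n):
    if n!="wrist": return np.load(f"pics/{n}.npz")
def ray(c,uv):
    d=np.linalg.inv(c["mtx"])@np.array([uv[0],uv[1],1.]);return -c["R"].T@c["t"],c["R"].T@d
def onz(c,uv,z):
    o,d=ray(c,uv);return o+d*(z-o[2])/d[2]
def proj(c,X):
    p=c["mtx"]@(c["R"]@np.asarray(X,float)+c["t"]);return p[:2]/p[2]
def tri(a,ua,b,ub):
    A=[];y=[]
    for c,u in((a,ua),(b,ub)):
        o,d=ray(c,u);d/=np.linalg.norm(d);P=np.eye(3)-np.outer(d,d);A.append(P);y.append(P@o)
    return np.linalg.lstsq(np.vstack(A),np.hstack(y),rcond=None)[0]
def red(im):
    h=cv2.cvtColor(im,cv2.COLOR_BGR2HSV);return ((h[...,0]<6)|(h[...,0]>174))&(h[...,1]>180)&(h[...,2]>70)
E
python3 - <<'E'
from h import *
t,s=cal("top"),cal("scene")
T=cv2.imread("pics/top0.png");S=cv2.imread("pics/scene0.png")
for n,I in(("top",T),("scene",S)):
    k,l,st,c=cv2.connectedComponentsWithStats(red(I).astype(np.uint8))
    print(n,[(st[i].tolist(),c[i].round(1).tolist()) for i in range(1,k) if st[i,4]>15])
print("wheel",onz(t,(286,215),.208),"grip",onz(t,(322,263),.13), "scene wheel",onz(s,(301,204),.208))
a=cv2.resize(T[180:300,240:360],None,fx=4,fy=4,interpolation=cv2.INTER_CUBIC)
b=cv2.resize(S[185:305,245:325],None,fx=4,fy=4,interpolation=cv2.INTER_CUBIC)
cv2.imwrite("pics/c1.png",np.hstack([a,b]))
E
```

```text
top [([42, 187, 18, 10, 106], [51.7, 191.0]), ([44, 201, 16, 21, 196], [50.0, 209.8]), ([318, 251, 8, 24, 143], [321.2, 262.6])]
scene [([299, 252, 20, 13, 160], [308.5, 257.8]), ([123, 281, 20, 21, 181], [131.2, 290.0])]
wheel [0.5918951  0.11315409 0.208     ] grip [0.48149295 0.02410786 0.13      ] scene wheel [0.59114561 0.11212378 0.208     ]
```

View pics/c1.png

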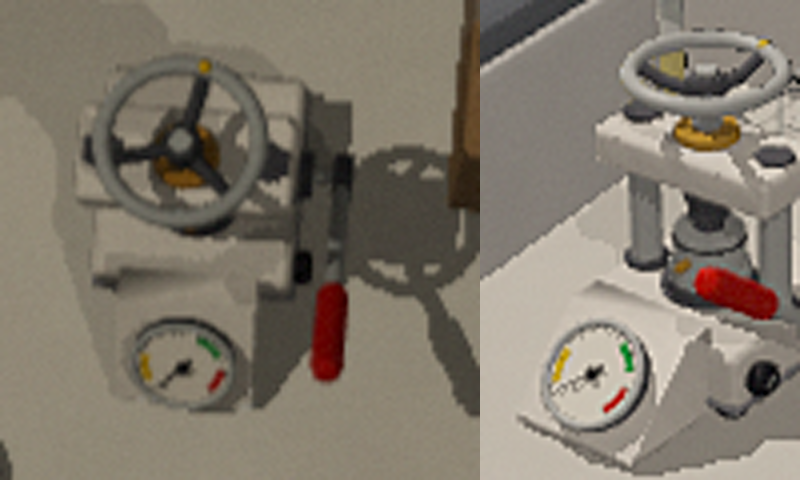

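Wheel centre agrees in both views, about (0.591, 0.113, 0.208). The yellow dot is at about -18°, and the needle is at zero. Now the press yaw, the grip and the grasp options.

```bash
cat >> h.py <<'E'
from scipy.spatial.transform import Rotation as Ro
def pose():
    s=ctrl.sense();q=s["ee_rot"];return s,np.array(s["position"]),Ro.from_quat([q[1],q[2],q[3],q[0]])
def down(psi): # tool x down, tool y at world yaw psi
    y=np.array([np.cos(psi),np.sin(psi),0]);x=np.array([0,0,-1.]);return Ro.from_matrix(np.c_[x,y,np.cross(x,y)])
def go(P,R1): # shift mm / rotvec in tool axes
    s,p,R=pose();return (R.inv().apply(np.asarray(P)-p)*1000).round(1),(R.inv()*R1).as_rotvec().round(3)
E
python3 - <<'E'
from h import *
t,s=cal("top"),cal("scene")
g=tri(t,(321.2,262.6),s,(308.5,257.8));ga=tri(t,(285.5,271.7),s,(273.2,278.2))
w=tri(t,(285.2,215),s,(301.2,203.2));print("grip",g,"gauge",ga,"wheel",w)
st,p,R=pose();M=R.as_matrix();print(M.round(3))
y=M[:,1];psi=np.arctan2(y[1],y[0]);print("psi0",np.degrees(psi))
d=onz(t,(240+205/4,180+65/4),.208)-onz(t,(240+180/4,180+140/4),.208);print("dot",d,np.degrees(np.arctan2(d[1],d[0])))
for z,uv in((.15,(150,140)),(.2,(150,140)),(.2,(225,200))): print(onz(t,uv,z))
# grip ends in top view
E
```

```text
grip [0.48360657 0.02439305 0.13176546] gauge [0.46932496 0.12296711 0.04708918] wheel [0.59246768 0.11396953 0.20908385]
[[-0.001  0.331  0.944]
 [-0.002  0.944 -0.331]
 [-1.    -0.002 -0.   ]]
psi0 70.69937589764508
dot [ 0.04791592 -0.01510499  0.        ] -17.496913188495167
[0.81021024 0.48303608 0.15      ]
[0.79146927 0.46557036 0.2       ]
[0.63255019 0.26770414 0.2       ]
```

```bash
python3 -m handwheel '[{"x":-50},{"x":-100,"rx":-0.15},{"x":-100,"rx":-0.3,"grip":26},{"x":-100,"rx":-0.45},{"x":-100,"rx":-0.6}]' 60; cat > w.py <<'E'
from h import *
import sys
W=np.array([.5920,.1135]);a=np.radians(42.5)
P=[*(W+.049*np.array([np.cos(a),np.sin(a)])),float(sys.argv[1])]
print(go(P,down(np.radians(222.5))),pose()[0]["q"],pose()[1])
E
python3 w.py .30
```

```text
(array([ -69.2, -153.6,  544.4]), array([-2.649e+00, -2.000e-03,  1.000e-03])) [1.23395513e+00 2.41278460e-01 3.86655328e-03 1.33519428e+00
 1.06509480e-05 1.57081457e+00] [0.16506589 0.47137508 0.23053443]$[0]: bad value
```

```bash
python3 -m handwheel '[{"x":-50,"y":0,"z":0,"rx":0,"ry":0,"rz":0,"grip":85},{"x":-100,"y":0,"z":0,"rx":-0.15,"ry":0,"rz":0,"grip":26},{"x":-100,"y":0,"z":0,"rx":-0.3,"ry":0,"rz":0,"grip":26},{"x":-100,"y":0,"z":0,"rx":-0.45,"ry":0,"rz":0,"grip":26},{"x":-100,"y":0,"z":0,"rx":-0.6,"ry":0,"rz":0,"grip":26}]' 60; python3 w.py .30
```

```text
time_s: 0.6
position: [0.1652, 0.4719, 0.3314]
ee_rot: [0.701, -0.095, 0.701, 0.095]
ft_force: [0.3, -0.3, -0.7]
opening: 0.0278
(array([  31.4, -436.7,  359.6]), array([-2.043,  0.   ,  0.   ])) [ 1.23400609e+00  2.22290565e-01  2.38621310e-01  1.58711815e+00
 -3.50209312e-06  9.64641995e-01] [0.16522271 0.47188699 0.33135287]
```

```bash
python3 -m handwheel '[{"x":0,"y":-38,"z":32,"rx":-0.15,"ry":0,"rz":0,"grip":26},{"x":0,"y":-76,"z":64,"rx":-0.3,"ry":0,"rz":0,"grip":26},{"x":0,"y":-114,"z":96,"rx":-0.45,"ry":0,"rz":0,"grip":26},{"x":0,"y":-152,"z":128,"rx":-0.6,"ry":0,"rz":0,"grip":26},{"x":0,"y":-190,"z":160,"rx":-0.75,"ry":0,"rz":0,"grip":26}]'; python3 w.py .30
```

```text
time_s: 1.1
position: [0.3456, 0.3464, 0.3309]
ee_rot: [0.633, -0.315, 0.633, 0.315]
ft_force: [0.7, 0.9, -1.0]
opening: 0.0263
(array([  30.8, -345.9,   10.7]), array([-1.388e+00, -1.000e-03, -1.000e-03])) [ 7.86507449e-01  2.00772821e-01  2.10254196e-01  1.58108462e+00
  4.62634974e-05 -1.37811960e-01] [0.34563361 0.34642116 0.33090169]
```

```bash
python3 -m handwheel '[{"x":0,"y":-48,"z":2,"rx":-0.14,"ry":0,"rz":0,"grip":26},{"x":0,"y":-96,"z":4,"rx":-0.28,"ry":0,"rz":0,"grip":26},{"x":0,"y":-144,"z":6,"rx":-0.42,"ry":0,"rz":0,"grip":26},{"x":0,"y":-192,"z":8,"rx":-0.56,"ry":0,"rz":0,"grip":26},{"x":0,"y":-240,"z":9,"rx":-0.7,"ry":0,"rz":0,"grip":26}]'; python3 w.py .30
```

```text
time_s: 1.6
position: [0.5353, 0.2129, 0.3309]
ee_rot: [0.488, -0.511, 0.489, 0.511]
ft_force: [0.5, 1.4, 0.4]
opening: 0.0263
(array([ 30.8, -89.8, -70.4]), array([-0.697,  0.   , -0.001])) [ 3.78381257e-01  3.88341340e-01  4.66395291e-01  1.64965807e+00
  2.35775317e-04 -1.23737447e+00] [0.53527347 0.21286799 0.33086318]
```

```bash
python3 -m handwheel '[{"x":0,"y":-36,"z":-28,"rx":-0.14,"ry":0,"rz":0,"grip":26},{"x":10,"y":-72,"z":-56,"rx":-0.28,"ry":0,"rz":0,"grip":26},{"x":20,"y":-90,"z":-70,"rx":-0.42,"ry":0,"rz":0,"grip":26},{"x":30,"y":-90,"z":-70,"rx":-0.56,"ry":0,"rz":0,"grip":26},{"x":30,"y":-90,"z":-70,"rx":-0.7,"ry":0,"rz":0,"grip":26}]'; python3 w.py .30
python3 - <<'E'
from h import *
s,p,R=pose();i=ctrl.get_image("wrist");cv2.imwrite("pics/w1.png",i["color"]);np.savez("pics/wc.npz",K=i["mtx"],T=i["T_tool_cam"])
print(i["mtx"].round(1).tolist(),i["T_tool_cam"].round(3).tolist())
cv2.imwrite("pics/s1.png",ctrl.get_image("scene")["color"])
E
```

```text
time_s: 2.1
position: [0.6267, 0.1463, 0.2977]
ee_rot: [0.283, -0.646, 0.286, 0.649]
ft_force: [-0.2, -0.5, -0.4]
opening: 0.0262
(array([-2.3, -1.2, -0.7]), array([ 0.001,  0.003, -0.005])) [ 2.29320218e-01  5.46958343e-01  6.30386156e-01  1.66003030e+00
  9.24132133e-05 -2.08398579e+00] [0.62672719 0.14632349 0.29772745]
[[332.5, 0.0, 322.3], [0.0, 332.5, 238.3], [0.0, 0.0, 1.0]] [[0.001, -0.324, 0.946, -0.143], [1.0, 0.001, -0.0, -0.0], [-0.001, 0.946, 0.324, -0.084], [0.0, 0.0, 0.0, 1.0]]
```

View pics/w1.png

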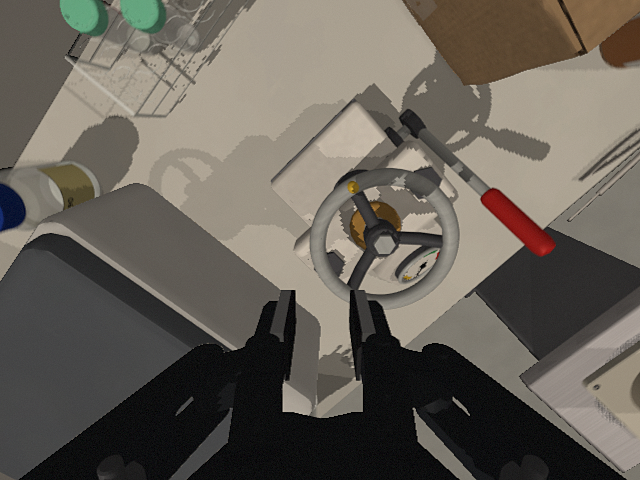

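View pics/s1.png

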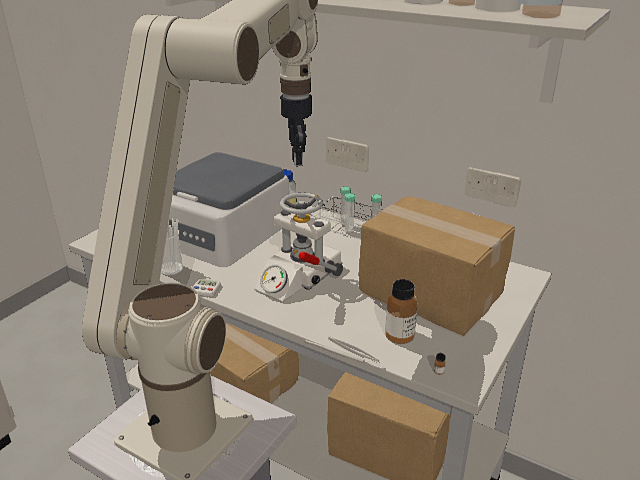

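Wrist view: wheel ellipse x 310–459, y 168–307, hub at (384,238), with the rim lying between spokes under the fingers. The scene camera keeps a clear view of the gauge at (274,278). Check the centre by ray.

```bash
cat >> h.py <<'E'
def wray(uv,z,p,R):
    c=np.load("pics/wc.npz");T=c["T"];d=np.linalg.inv(c["K"])@[uv[0],uv[1],1.]
    d=R.apply(T[:3,:3]@d);o=p+R.apply(T[:3,3]);return o+d*(z-o[2])/d[2]
E
python3 - <<'E'
from h import *
s,p,R=pose()
print(wray((384.5,237.5),.208,p,R))
pts=[wray(u,.211,p,R)[:2] for u in((310,235),(459,240),(385,168),(380,307))]
A=np.array([[*(2*q),1] for q in pts]);b=[q@q for q in pts];x=np.linalg.lstsq(A,b,rcond=None)[0];print(x[:2],np.sqrt(x[2]+x[:2]@x[:2]))
y=wray((353,187),.211,p,R)[:2]-x[:2];print(np.degrees(np.arctan2(y[1],y[0])))
E
```

```text
[0.59534064 0.11308836 0.208     ]
[0.59385906 0.11554746] 0.05475271734446831
-17.079375419580824
```

```bash
sed -i 's/W=.*;a=/W=np.array([.5930,.1140]);a=/' w.py; python3 -m handwheel '[{"x":40,"y":-2,"z":-1,"rx":0,"ry":0,"rz":0,"grip":26},{"x":75,"y":-2,"z":-1,"rx":0,"ry":0,"rz":0,"grip":26},{"x":95,"y":-2,"z":-1,"rx":0,"ry":0,"rz":0,"grip":26},{"x":109,"y":-2,"z":-1,"rx":0,"ry":0,"rz":0,"grip":26},{"x":109,"y":-2,"z":-1,"rx":0,"ry":0,"rz":0,"grip":26}]';  python3 w.py .189
```

```text
time_s: 2.7
position: [0.6272, 0.1482, 0.1896]
ee_rot: [0.285, -0.645, 0.288, 0.648]
ft_force: [-0.9, 0.4, -0.2]
opening: 0.0265
(array([ 0.6, -0.7, -2.1]), array([-0.005,  0.003, -0.005])) [ 2.32112059e-01  5.56606694e-01  3.69332963e-01  1.38889231e+00
 -4.38275666e-05 -2.07535449e+00] [0.6272054  0.14824032 0.18963242]
```

Close on the rim (correcting z −2).

```bash
python3 -m handwheel '[{"x":0,"y":-0.5,"z":-2,"rx":0,"ry":0,"rz":0,"grip":20},{"x":0,"y":-0.5,"z":-2,"rx":0,"ry":0,"rz":0,"grip":0},{"x":0,"y":-0.5,"z":-2,"rx":0,"ry":0,"rz":0,"grip":0},{"x":0,"y":-0.5,"z":-2,"rx":0,"ry":0,"rz":0,"grip":0},{"x":0,"y":-0.5,"z":-2,"rx":0,"ry":0,"rz":0,"grip":0}]' 70; python3 w.py .189
```

```text
time_s: 3.2
position: [0.6303, 0.1463, 0.1935]
ee_rot: [-0.286, 0.647, -0.287, -0.646]
ft_force: [-4.0, -3.5, 1.5]
opening: 0.01
(array([4.5, 0.4, 1.4]), array([-0.004, -0.001, -0.001])) [ 2.28642905e-01  5.56313161e-01  3.78905043e-01  1.39358284e+00
 -1.06936020e-03 -2.07949240e+00] [0.63031441 0.14634871 0.19351493]
```

```bash
python3 -m handwheel '[{"x":0.3,"y":0.5,"z":-6.8,"rx":0.14,"ry":0,"rz":0,"grip":0},{"x":0.5,"y":1.9,"z":-13.5,"rx":0.28,"ry":0,"rz":0,"grip":0},{"x":0.8,"y":4.2,"z":-20,"rx":0.42,"ry":0,"rz":0,"grip":0},{"x":1.1,"y":7.5,"z":-26,"rx":0.56,"ry":0,"rz":0,"grip":0},{"x":1.3,"y":11.5,"z":-31.6,"rx":0.7,"ry":0,"rz":0,"grip":0}]'; cat > g.py <<'E'
from h import *
import sys
s,p,R=pose();print("t",s["time_s"],p.round(4),"F",np.round(s["ft_force"],1),"q6",round(s["q"][5],2),"q5",round(s["q"][4],3),"open",s["opening"])
y=R.as_matrix()[:,1];r=p[:2]-np.array([.593,.114]);print("psi",np.degrees(np.arctan2(y[1],y[0])).round(1),"rim ang",np.degrees(np.arctan2(r[1],r[0])).round(1),"r",np.hypot(*r).round(4))
if len(sys.argv)>1:
    I=ctrl.get_image("scene")["color"];cv2.imwrite(f"pics/{sys.argv[1]}.png",np.hstack([cv2.resize(I[253:303,248:298],(500,500),interpolation=cv2.INTER_CUBIC),cv2.resize(I[185:285,270:330],(300,500),interpolation=cv2.INTER_CUBIC)]))
E
python3 g.py a
```

```text
time_s: 3.7
position: [0.6417, 0.1169, 0.1922]
ee_rot: [0.491, -0.507, 0.491, 0.51]
ft_force: [-8.5, 0.6, 3.0]
opening: 0.0105
t 3.7 [0.6417 0.1169 0.1922] F [-8.5  0.6  3. ] q6 -1.43 q5 0.002 open 0.010483629905578499
psi -178.0 rim ang 3.4 r 0.0488
```

View pics/a.png

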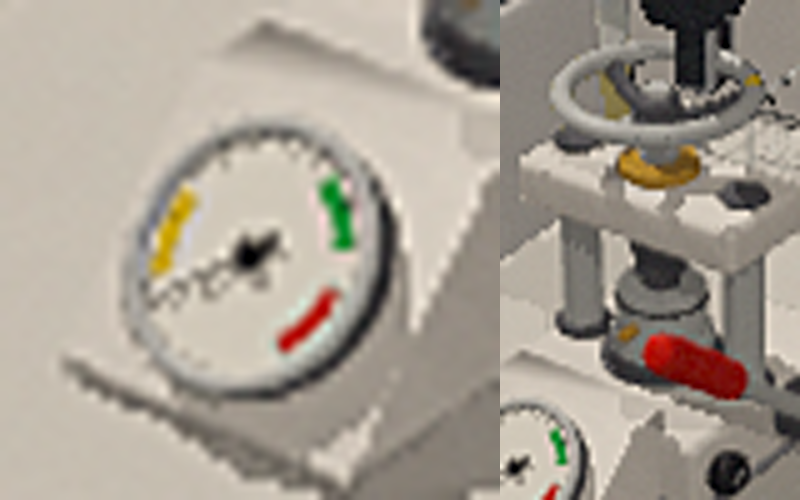

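Needle at zero, lower left, at crop (152,302) from hub (250,255). The wheel turned with the grip, since the yellow dot moved clockwise. I'll write a needle reader and keep turning.

```bash
cat > n.py <<'E'
from h import *
import sys
yaw=np.radians(-4.2);f=np.array([np.cos(yaw),np.sin(yaw),0]);l=np.array([-f[1],f[0],0])
up=(f+[0,0,1])/2**.5;rt=-l;C=np.array([.4693,.1230,.0471])
def face(n,I):
    c=cal(n);g=np.array([C,C+.02*up,C+.02*rt]);px=np.array([proj(c,x) for x in g])
    # unrolled: 200x200, 0.4 mm/px ; up = -row
    A=cv2.getAffineTransform(np.float32([[100,100],[100,50],[150,100]]),px.astype(np.float32))
    return cv2.warpAffine(I,A,(200,200),flags=cv2.INTER_CUBIC|cv2.WARP_INVERSE_MAP)
def read(n,I,off=(0,0)):
    F=face(n,I);h=cv2.cvtColor(F,cv2.COLOR_BGR2HSV);r={}
    yy,xx=np.mgrid[:200,:200];ang=(np.arctan2(xx-100-off[0],100+off[1]-yy)+2.356)%(2*np.pi);rad=np.hypot(xx-100-off[0],yy-100-off[1])
    for k,(a,b) in dict(yel=(18,32),grn=(50,80),red=(0,5)).items():
        m=(h[...,0]>=a)&(h[...,0]<=b)&(h[...,1]>140)&(rad<90)&(rad>40);r[k]=(round(float(ang[m].mean()),2),round(float(rad[m].mean()*.4),1),int(m.sum())) if m.any() else None
    v=h[...,2].astype(float);th=np.arange(0,4.75,.04);s=[]
    for t in th:
        a=t-2.356;q=np.arange(22,52);s.append(cv2.remap(v.astype(np.float32),np.float32([100+off[0]+q*np.sin(a)]),np.float32([100+off[1]-q*np.cos(a)]),1).mean())
    return F,r,th,np.array(s)
if __name__=="__main__":
    n="scene";I=cv2.imread(sys.argv[1]) if len(sys.argv)>1 else ctrl.get_image(n)["color"]
    F,r,th,s=read(n,I);cv2.imwrite("pics/face.png",F)
    k=s.argmin();m=s<(s.min()+np.median(s))/2;print(r,"min",th[k].round(2),"mean",th[m].mean().round(2),th[m].min().round(2),th[m].max().round(2),s.min().round(),np.median(s).round())
E
python3 n.py pics/scene0.png; python3 n.py pics/s1.png
python3 -m handwheel '[{"x":0.3,"y":0.5,"z":-6.8,"rx":0.14,"ry":0,"rz":0,"grip":0},{"x":0.5,"y":1.9,"z":-13.5,"rx":0.28,"ry":0,"rz":0,"grip":0},{"x":0.8,"y":4.2,"z":-20,"rx":0.42,"ry":0,"rz":0,"grip":0},{"x":1.1,"y":7.5,"z":-26,"rx":0.56,"ry":0,"rz":0,"grip":0},{"x":1.3,"y":11.5,"z":-31.6,"rx":0.7,"ry":0,"rz":0,"grip":0}]';python3 g.py; python3 n.py
```

```text
{'yel': (0.73, 24.8, 678), 'grn': (3.15, 27.7, 442), 'red': (4.28, 27.1, 519)} min 0.08 mean 0.08 0.0 0.16 146.0 204.0
{'yel': (0.73, 24.8, 672), 'grn': (3.15, 27.7, 441), 'red': (4.29, 27.1, 512)} min 0.08 mean 0.08 0.0 0.16 151.0 209.0
time_s: 4.25
position: [0.6317, 0.0858, 0.1909]
ee_rot: [0.636, -0.308, 0.636, 0.311]
ft_force: [-7.0, 4.4, 3.2]
opening: 0.0099
t 4.25 [0.6317 0.0858 0.1909] F [-7.   4.4  3.2] q6 -0.77 q5 0.004 open 0.009924357539586566
psi 141.9 rim ang -36.1 r 0.0479
{'yel': (0.73, 24.8, 673), 'grn': (3.16, 27.7, 438), 'red': (4.28, 27.1, 511)} min 0.08 mean 0.08 0.0 0.16 152.0 210.0
```

```bash
python3 -m handwheel '[{"x":0.3,"y":0.5,"z":-6.8,"rx":0.14,"ry":0,"rz":0,"grip":0},{"x":0.5,"y":1.9,"z":-13.5,"rx":0.28,"ry":0,"rz":0,"grip":0},{"x":0.8,"y":4.2,"z":-20,"rx":0.42,"ry":0,"rz":0,"grip":0},{"x":1.1,"y":7.5,"z":-26,"rx":0.56,"ry":0,"rz":0,"grip":0},{"x":1.3,"y":11.5,"z":-31.6,"rx":0.7,"ry":0,"rz":0,"grip":0}]';python3 g.py; python3 n.py
```

```text
time_s: 4.8
position: [0.6041, 0.0681, 0.1896]
ee_rot: [0.704, -0.072, 0.703, 0.074]
ft_force: [-3.6, 4.1, 0.8]
opening: 0.0103
t 4.8 [0.6041 0.0681 0.1896] F [-3.6  4.1  0.8] q6 -0.1 q5 0.004 open 0.01026448720876377
psi 101.9 rim ang -76.5 r 0.0472
{'yel': (0.73, 24.8, 675), 'grn': (3.15, 27.7, 444), 'red': (4.28, 27.1, 515)} min 0.08 mean 0.08 0.0 0.16 154.0 211.0
```

```bash
python3 -m handwheel '[{"x":0.3,"y":0.5,"z":-6.8,"rx":0.14,"ry":0,"rz":0,"grip":0},{"x":0.5,"y":1.9,"z":-13.5,"rx":0.28,"ry":0,"rz":0,"grip":0},{"x":0.8,"y":4.2,"z":-20,"rx":0.42,"ry":0,"rz":0,"grip":0}]';python3 g.py; python3 n.py
```

```text
time_s: 5.15
position: [0.584, 0.0678, 0.1888]
ee_rot: [0.703, 0.076, 0.703, -0.074]
ft_force: [-2.4, 3.0, 0.6]
opening: 0.0099
t 5.15 [0.584  0.0678 0.1888] F [-2.4  3.   0.6] q6 0.33 q5 0.003 open 0.009904455099580099
psi 77.8 rim ang -101.0 r 0.047
{'yel': (0.73, 24.8, 670), 'grn': (3.16, 27.7, 441), 'red': (4.29, 27.1, 509)} min 0.08 mean 0.08 0.0 0.16 152.0 211.0
```

```bash
cat > d.py <<'E'
from h import *
for n in("scene","top"):
    c=cal(n);I=ctrl.get_image(n)["color"];h=cv2.cvtColor(I,cv2.COLOR_BGR2HSV)
    m=((h[...,0]>=20)&(h[...,0]<=34)&(h[...,1]>150)&(h[...,2]>110)).astype(np.uint8)
    k,l,st,cc=cv2.connectedComponentsWithStats(m)
    for i in range(1,k):
        X=onz(c,cc[i],.205);r=X[:2]-[.593,.114]
        if st[i,4]>1 and .035<np.hypot(*r)<.065: print(n,cc[i].round(1),st[i,4],"r",np.hypot(*r).round(3),"ang",np.degrees(np.arctan2(r[1],r[0])).round(1))
E
python3 d.py
```

```text
scene [296.6 211.2] 5 r 0.038 ang -162.9
```

```bash
python3 -m handwheel '[{"x":0.3,"y":0.5,"z":-6.8,"rx":0.14,"ry":0,"rz":0,"grip":0},{"x":0.5,"y":1.9,"z":-13.5,"rx":0.28,"ry":0,"rz":0,"grip":0},{"x":0.8,"y":4.2,"z":-20,"rx":0.42,"ry":0,"rz":0,"grip":0}]';python3 g.py; python3 n.py
```

```text
time_s: 5.6
position: [0.5657, 0.0756, 0.188]
ee_rot: [0.672, 0.221, 0.672, -0.219]
ft_force: [-2.3, 2.1, 1.7]
opening: 0.0103
t 5.6 [0.5657 0.0756 0.188 ] F [-2.3  2.1  1.7] q6 0.76 q5 0.002 open 0.010252600477272977
psi 53.8 rim ang -125.4 r 0.0471
{'yel': (0.73, 24.8, 669), 'grn': (3.16, 27.7, 439), 'red': (4.29, 27.1, 508)} min 0.08 mean 0.08 0.0 0.16 153.0 211.0
```

```bash
python3 -m handwheel '[{"x":0.3,"y":0.5,"z":-6.8,"rx":0.14,"ry":0,"rz":0,"grip":0},{"x":0.5,"y":1.9,"z":-13.5,"rx":0.28,"ry":0,"rz":0,"grip":0},{"x":0.8,"y":4.2,"z":-20,"rx":0.42,"ry":0,"rz":0,"grip":0}]';python3 g.py; python3 n.py
```

```text
time_s: 5.95
position: [0.552, 0.0904, 0.1871]
ee_rot: [0.612, 0.355, 0.612, -0.354]
ft_force: [-2.9, 1.4, 2.1]
opening: 0.0102
t 5.95 [0.552  0.0904 0.1871] F [-2.9  1.4  2.1] q6 1.21 q5 0.001 open 0.010206107691585909
psi 29.8 rim ang -150.0 r 0.0473
{'yel': (0.73, 24.8, 669), 'grn': (3.15, 27.7, 445), 'red': (4.29, 27.0, 506)} min 0.08 mean 0.08 0.0 0.16 153.0 211.0
```

```bash
python3 -m handwheel '[{"x":0.3,"y":0.5,"z":-6.8,"rx":0.14,"ry":0,"rz":0,"grip":0},{"x":0.5,"y":1.9,"z":-13.5,"rx":0.28,"ry":0,"rz":0,"grip":0},{"x":0.8,"y":4.2,"z":-20,"rx":0.42,"ry":0,"rz":0,"grip":0}]';python3 g.py; python3 n.py;python3 d.py
```

```text
time_s: 6.3
position: [0.5456, 0.1095, 0.1867]
ee_rot: [0.525, 0.474, 0.525, -0.474]
ft_force: [-4.9, 0.5, 7.6]
opening: 0.01
t 6.3 [0.5456 0.1095 0.1867] F [-4.9  0.5  7.6] q6 1.67 q5 0.001 open 0.010014341979097398
psi 5.8 rim ang -174.5 r 0.0477
{'yel': (0.73, 24.8, 675), 'grn': (3.15, 27.7, 444), 'red': (4.29, 27.1, 510)} min 0.28 mean 0.24 0.04 0.44 150.0 210.0
```

Contact. A smaller step.

```bash
python3 -m handwheel '[{"x":0,"y":0.5,"z":-6.8,"rx":0.14,"ry":0,"rz":0,"grip":0},{"x":0,"y":1.4,"z":-11.7,"rx":0.24,"ry":0,"rz":0,"grip":0},{"x":0,"y":1.4,"z":-11.7,"rx":0.24,"ry":0,"rz":0,"grip":0}]';python3 g.py; python3 n.py; python3 d.py
```

```text
time_s: 6.75
position: [0.5457, 0.1217, 0.1867]
ee_rot: [0.465, 0.533, 0.466, -0.532]
ft_force: [-5.7, 1.0, 6.5]
opening: 0.01
t 6.75 [0.5457 0.1217 0.1867] F [-5.7  1.   6.5] q6 1.92 q5 0.001 open 0.010002797763403648
psi -7.7 rim ang 170.7 r 0.048
{'yel': (0.73, 24.9, 667), 'grn': (3.16, 27.7, 439), 'red': (4.29, 27.1, 507)} min 0.64 mean 0.64 0.52 0.76 143.0 211.0
```

Needle at 0.64, mid-yellow. Release and lift.

```bash
python3 -m handwheel '[{"x":0,"y":0,"z":0,"rx":0,"ry":0,"rz":0,"grip":26},{"x":0,"y":0,"z":0,"rx":0,"ry":0,"rz":0,"grip":26},{"x":-30,"y":0,"z":0,"rx":0,"ry":0,"rz":0,"grip":26},{"x":-75,"y":0,"z":0,"rx":0,"ry":0,"rz":0,"grip":26},{"x":-90,"y":0,"z":0,"rx":0,"ry":0,"rz":0,"grip":26}]';python3 g.py; python3 n.py; python3 - <<'E'
from h import *
s,p,R=pose();I=ctrl.get_image("scene")["color"]
S=cv2.resize(I[185:305,245:345],None,fx=4,fy=4,interpolation=cv2.INTER_CUBIC)
W=ctrl.get_image("wrist")["color"];cv2.imwrite("pics/w2.png",W)
cv2.imwrite("pics/v7.png",np.hstack([S,cv2.resize(W,(400,480))[:, :]]));
k,l,st,c=cv2.connectedComponentsWithStats(red(I).astype(np.uint8));print([(st[i].tolist(),c[i].round(1).tolist()) for i in range(1,k) if st[i,4]>15])
E
```

```text
time_s: 7.4
position: [0.5484, 0.1208, 0.28]
ee_rot: [0.466, 0.536, 0.463, -0.531]
ft_force: [0.8, 0.3, -0.4]
opening: 0.026
t 7.4 [0.5484 0.1208 0.28  ] F [ 0.8  0.3 -0.4] q6 1.93 q5 -0.001 open 0.025972418064024366
psi -7.9 rim ang 171.3 r 0.0451
{'yel': (0.73, 24.9, 667), 'grn': (3.16, 27.7, 439), 'red': (4.29, 27.1, 509)} min 0.64 mean 0.64 0.52 0.76 140.0 211.0
[([299, 252, 20, 13, 157], [308.6, 257.9])]
```

View pics/v7.png

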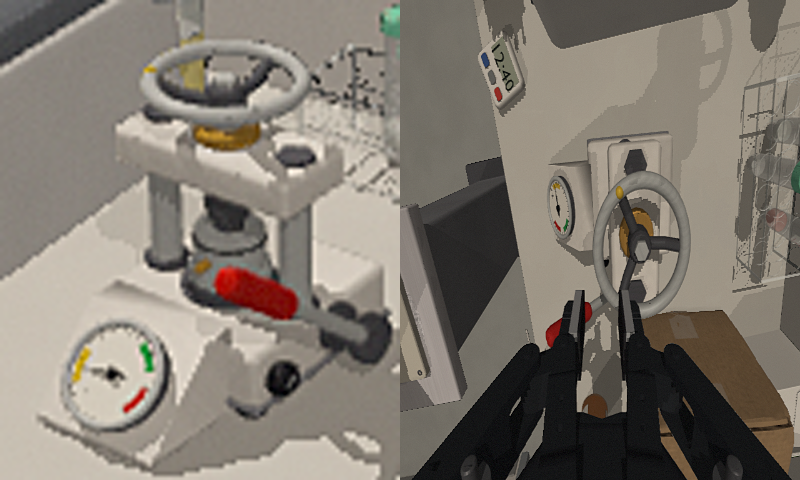

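Wheel released with the needle mid-yellow (dial hub at (112,373) in the left crop, needle pointing left into the yellow). The red grip is up at (258,293). Now compute the lever approach and cross-check the plane and yaw.

```bash
cat > L.py <<'E'
from h import *
import sys
yaw=np.radians(-4.2);f=np.array([np.cos(yaw),np.sin(yaw),0]);l=np.array([-f[1],f[0],0])
V=np.array([.593,.114,.036])+.0195*f-.0973*l
def G(r,a): return V+r*(-np.cos(a)*f)+[0,0,r*np.sin(a)]
if __name__=="__main__":
    P=G(.160,np.radians(38));P[2]=float(sys.argv[1]);print(P.round(4),go(P,down(yaw+np.pi/2)),pose()[1].round(4))
E
python3 L.py .28; python3 - <<'E'
from L import *
for n in("top","scene"):
    c=cal(n);m=red(cv2.imread(f"pics/{n}0.png"));k,lab,st,cc=cv2.connectedComponentsWithStats(m.astype(np.uint8))
    i=[i for i in range(1,k) if st[i,4]>100 and 290<cc[i][0]<330][0]
    yx=np.argwhere(lab==i);(vx,vy,x0,y0)=cv2.fitLine(yx[:,::-1].astype(np.float32),2,0,.01,.01).ravel()
    t=(yx[:,::-1]-[x0,y0])@[vx,vy];print(n,"mask ends",(np.array([[x0,y0]])+np.outer([t.min(),t.max()],[vx,vy])).round(1).tolist(),"pred",[proj(c,G(r,np.radians(38))).round(1).tolist() for r in(.115,.195)])
E
```

```text
[0.4796 0.0248 0.28  ] (array([ -3.9, -53.8, 104.3]), array([-1.636,  0.002, -0.004])) [0.5472 0.1207 0.2764]
top mask ends [[320.4, 274.1], [322.0, 250.9]] pred [[322.8, 251.6], [320.9, 273.2]]
scene mask ends [[299.0, 254.1], [318.1, 261.6]] pred [[315.4, 261.1], [299.4, 254.8]]
```

```bash
python3 -m handwheel '[{"x":-4,"y":-15,"z":30,"rx":-0.14,"ry":0,"rz":0,"grip":26},{"x":-4,"y":-30,"z":60,"rx":-0.28,"ry":0,"rz":0,"grip":26},{"x":-4,"y":-45,"z":90,"rx":-0.42,"ry":0,"rz":0,"grip":45},{"x":-4,"y":-54,"z":104,"rx":-0.56,"ry":0,"rz":0,"grip":45},{"x":-4,"y":-54,"z":104,"rx":-0.7,"ry":0,"rz":0,"grip":45}]'
python3 -m handwheel '[{"x":0,"y":0,"z":0,"rx":-0.14,"ry":0,"rz":0,"grip":45},{"x":0,"y":0,"z":0,"rx":-0.28,"ry":0,"rz":0,"grip":45},{"x":0,"y":0,"z":0,"rx":-0.42,"ry":0,"rz":0,"grip":45},{"x":0,"y":0,"z":0,"rx":-0.56,"ry":0,"rz":0,"grip":45},{"x":0,"y":0,"z":0,"rx":-0.7,"ry":0,"rz":0,"grip":45}]'
python3 L.py .1155
```

```text
time_s: 8.05
position: [0.4758, 0.0234, 0.2776]
ee_rot: [0.619, 0.34, 0.62, -0.342]
ft_force: [0.6, 0.0, 0.9]
opening: 0.045
time_s: 8.55
position: [0.4772, 0.025, 0.2771]
ee_rot: [0.698, 0.107, 0.7, -0.107]
ft_force: [0.6, -0.4, 0.6]
opening: 0.045
[0.4796 0.0248 0.1155] (array([161.6,   0.7,   2.8]), array([-0.23 , -0.003,  0.001])) [0.4772 0.025  0.2771]
```

```bash
python3 -m handwheel '[{"x":30,"y":0.5,"z":1.5,"rx":-0.12,"ry":0,"rz":0,"grip":45},{"x":70,"y":0.5,"z":2.5,"rx":-0.23,"ry":0,"rz":0,"grip":45},{"x":110,"y":0.5,"z":2.5,"rx":-0.23,"ry":0,"rz":0,"grip":45},{"x":140,"y":0.5,"z":2.5,"rx":-0.23,"ry":0,"rz":0,"grip":45},{"x":158,"y":0.5,"z":2.5,"rx":-0.23,"ry":0,"rz":0,"grip":45}]'
python3 -m handwheel '[{"x":3,"y":0,"z":0,"rx":0,"ry":0,"rz":0,"grip":30},{"x":3,"y":0,"z":0,"rx":0,"ry":0,"rz":0,"grip":0},{"x":3,"y":0,"z":0,"rx":0,"ry":0,"rz":0,"grip":0},{"x":3,"y":0,"z":0,"rx":0,"ry":0,"rz":0,"grip":0}]' 60
python3 L.py .1155; python3 n.py; python3 - <<'E'
from h import *
I=ctrl.get_image("scene")["color"];W=ctrl.get_image("wrist")["color"]
cv2.imwrite("pics/v8.png",np.hstack([cv2.resize(I[185:305,245:345],None,fx=4,fy=4,interpolation=cv2.INTER_CUBIC),cv2.resize(W,(400,480))]))
E
```

```text
time_s: 9.05
position: [0.4772, 0.0246, 0.1166]
ee_rot: [0.704, 0.028, 0.709, -0.028]
ft_force: [-0.3, 0.9, -0.7]
opening: 0.0447
time_s: 9.45
position: [0.4783, 0.0238, 0.1162]
ee_rot: [0.705, 0.028, 0.708, -0.03]
ft_force: [0.3, -5.9, -17.9]
opening: 0.0189
[0.4796 0.0248 0.1155] (array([0.7, 1.1, 1.2]), array([-0.008, -0.005,  0.003])) [0.4783 0.0238 0.1162]
{'yel': (0.73, 24.9, 658), 'grn': (3.16, 27.7, 440), 'red': (4.29, 27.1, 512)} min 0.64 mean 0.64 0.52 0.76 141.0 213.0
```

View pics/v8.png

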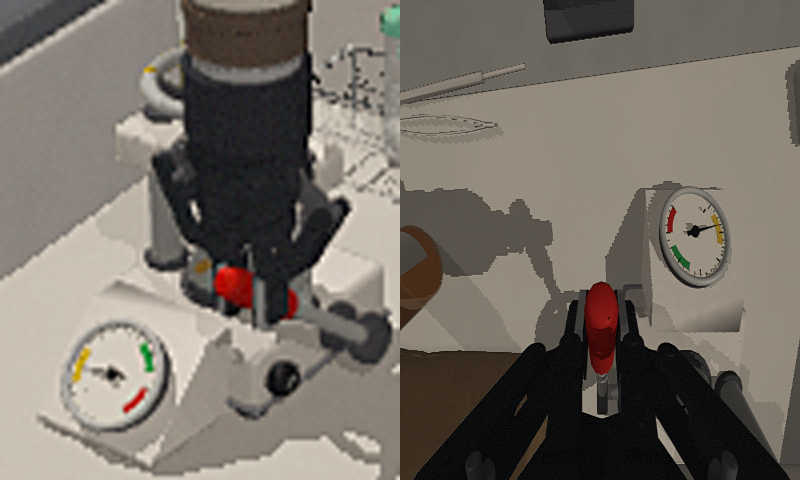

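Grip held centrally between the pads (red bar at (600,325) right half), gauge still mid-yellow. First stroke down.

```bash
python3 -m handwheel '[{"x":18.5,"y":0,"z":-12.5,"rx":0,"ry":0,"rz":0,"grip":0},{"x":38.6,"y":0,"z":-22.3,"rx":0,"ry":0,"rz":0,"grip":0},{"x":59.8,"y":0,"z":-29.2,"rx":0,"ry":0,"rz":0,"grip":0},{"x":79,"y":0,"z":-32.7,"rx":0,"ry":0,"rz":0,"grip":0},{"x":97,"y":0,"z":-33.9,"rx":0,"ry":0,"rz":0,"grip":0}]'; python3 g.py; python3 n.py
```

```text
time_s: 10.1
position: [0.4489, 0.0261, 0.0244]
ee_rot: [0.709, 0.027, 0.704, -0.03]
ft_force: [-5.8, -6.0, 16.3]
opening: 0.0195
t 10.1 [0.4489 0.0261 0.0244] F [-5.8 -6.  16.3] q6 0.14 q5 -0.004 open 0.01945832651303438
psi 85.3 rim ang -148.6 r 0.1688
{'yel': (0.73, 24.8, 665), 'grn': (3.45, 27.9, 62), 'red': (4.28, 27.0, 515)} min 1.48 mean 1.5 1.4 1.6 135.0 211.0
```

```bash
python3 -m handwheel '[{"x":-19.5,"y":0,"z":1.2,"rx":0,"ry":0,"rz":0,"grip":0},{"x":-38.7,"y":0,"z":4.8,"rx":0,"ry":0,"rz":0,"grip":0},{"x":-59.9,"y":0,"z":11.7,"rx":0,"ry":0,"rz":0,"grip":0},{"x":-80,"y":0,"z":21.4,"rx":0,"ry":0,"rz":0,"grip":0},{"x":-97,"y":0,"z":33.9,"rx":0,"ry":0,"rz":0,"grip":0}]'; python3 n.py
python3 -m handwheel '[{"x":18.5,"y":0,"z":-12.5,"rx":0,"ry":0,"rz":0,"grip":0},{"x":38.6,"y":0,"z":-22.3,"rx":0,"ry":0,"rz":0,"grip":0},{"x":59.8,"y":0,"z":-29.2,"rx":0,"ry":0,"rz":0,"grip":0},{"x":79,"y":0,"z":-32.7,"rx":0,"ry":0,"rz":0,"grip":0},{"x":97,"y":0,"z":-33.9,"rx":0,"ry":0,"rz":0,"grip":0}]';python3 n.py
```

```text
time_s: 10.65
position: [0.4776, 0.0238, 0.1161]
ee_rot: [0.704, 0.028, 0.709, -0.029]
ft_force: [-1.0, -1.5, -69.7]
opening: 0.0194
{'yel': (0.73, 24.8, 669), 'grn': (3.16, 27.7, 440), 'red': (4.29, 27.1, 510)} min 1.52 mean 1.54 1.44 1.64 104.0 213.0
time_s: 11.2
position: [0.4492, 0.026, 0.0245]
ee_rot: [0.709, 0.027, 0.704, -0.03]
ft_force: [-3.6, -9.2, 16.8]
opening: 0.0189
{'yel': (0.73, 24.8, 668), 'grn': (3.44, 27.9, 61), 'red': (4.29, 27.1, 513)} min 2.28 mean 2.28 2.16 2.4 117.0 212.0
```

```bash
python3 -m handwheel '[{"x":-19.5,"y":0,"z":1.2,"rx":0,"ry":0,"rz":0,"grip":0},{"x":-38.7,"y":0,"z":4.8,"rx":0,"ry":0,"rz":0,"grip":0},{"x":-59.9,"y":0,"z":11.7,"rx":0,"ry":0,"rz":0,"grip":0},{"x":-80,"y":0,"z":21.4,"rx":0,"ry":0,"rz":0,"grip":0},{"x":-93,"y":0,"z":32,"rx":0,"ry":0,"rz":0,"grip":0}]'; python3 n.py
python3 -m handwheel '[{"x":16,"y":0,"z":-11,"rx":0,"ry":0,"rz":0,"grip":0},{"x":35,"y":0,"z":-20.4,"rx":0,"ry":0,"rz":0,"grip":0},{"x":56,"y":0,"z":-27.3,"rx":0,"ry":0,"rz":0,"grip":0},{"x":76,"y":0,"z":-31,"rx":0,"ry":0,"rz":0,"grip":0},{"x":93,"y":0,"z":-32,"rx":0,"ry":0,"rz":0,"grip":0}]';python3 n.py
```

```text
time_s: 11.75
position: [0.4771, 0.0238, 0.1142]
ee_rot: [0.705, 0.028, 0.708, -0.03]
ft_force: [5.4, -3.9, -78.2]
opening: 0.0193
{'yel': (0.73, 24.8, 669), 'grn': (3.15, 27.7, 437), 'red': (4.29, 27.0, 507)} min 2.28 mean 2.28 2.16 2.4 122.0 214.0
time_s: 12.3
position: [0.4504, 0.026, 0.0249]
ee_rot: [0.71, 0.027, 0.703, -0.03]
ft_force: [-4.5, -6.8, 17.0]
opening: 0.0194
{'yel': (0.73, 24.8, 673), 'grn': (3.31, 27.7, 150), 'red': (4.29, 27.1, 512)} min 2.96 mean 3.06 2.84 3.28 128.0 213.0
```

Needle at about 3.0, inside green. Bring the lever up (a bit less, to avoid pulling on the stop) and let go.

```bash
python3 -m handwheel '[{"x":-19.5,"y":0,"z":1.2,"rx":0,"ry":0,"rz":0,"grip":0},{"x":-38.7,"y":0,"z":4.8,"rx":0,"ry":0,"rz":0,"grip":0},{"x":-59.9,"y":0,"z":11.7,"rx":0,"ry":0,"rz":0,"grip":0},{"x":-77,"y":0,"z":20,"rx":0,"ry":0,"rz":0,"grip":0},{"x":-86,"y":0,"z":26,"rx":0,"ry":0,"rz":0,"grip":0}]'
python3 -m handwheel '[{"x":0,"y":0,"z":0,"rx":0,"ry":0,"rz":0,"grip":45},{"x":0,"y":0,"z":0,"rx":0,"ry":0,"rz":0,"grip":45},{"x":0,"y":0,"z":0,"rx":0,"ry":0,"rz":0,"grip":45},{"x":-20,"y":0,"z":0,"rx":0,"ry":0,"rz":0,"grip":45},{"x":-60,"y":0,"z":0,"rx":0,"ry":0,"rz":0,"grip":45}]'
python3 -m handwheel '[{"x":-45,"y":0,"z":0,"rx":0,"ry":0,"rz":0,"grip":45},{"x":-90,"y":0,"z":0,"rx":0,"ry":0,"rz":0,"grip":45},{"x":-120,"y":0,"z":0,"rx":0,"ry":0,"rz":0,"grip":45},{"x":-120,"y":0,"z":0,"rx":0,"ry":0,"rz":0,"grip":45}]'
python3 n.py; python3 - <<'E'
from h import *
I=ctrl.get_image("scene")["color"]
cv2.imwrite("pics/v9.png",np.hstack([cv2.resize(I[185:305,245:345],None,fx=4,fy=4,interpolation=cv2.INTER_CUBIC),cv2.resize(I[140:400,100:480][:, :],(400,274)).repeat(1,0) if 0 else cv2.copyMakeBorder(cv2.resize(I[140:400,100:480],(400,274)),0,206,0,0,0)]))
k,l,st,c=cv2.connectedComponentsWithStats(red(I).astype(np.uint8));print([(st[i].tolist(),c[i].round(1).tolist()) for i in range(1,k) if st[i,4]>15])
E
```

```text
time_s: 12.85
position: [0.4749, 0.024, 0.1106]
ee_rot: [0.708, 0.028, 0.705, -0.03]
ft_force: [0.1, -6.1, -1.6]
opening: 0.0193
time_s: 13.35
position: [0.4698, 0.0259, 0.165]
ee_rot: [0.704, 0.028, 0.709, -0.028]
ft_force: [0.4, -0.0, 0.2]
opening: 0.0452
time_s: 13.75
position: [0.4751, 0.0262, 0.2923]
ee_rot: [0.71, 0.029, 0.703, -0.028]
ft_force: [0.4, -1.0, -0.4]
opening: 0.0451
{'yel': (0.73, 24.8, 667), 'grn': (3.15, 27.7, 436), 'red': (4.29, 27.1, 510)} min 3.0 mean 3.08 2.88 3.28 134.0 213.0
[([299, 252, 20, 13, 160], [308.5, 257.9])]
```

View pics/v9.png

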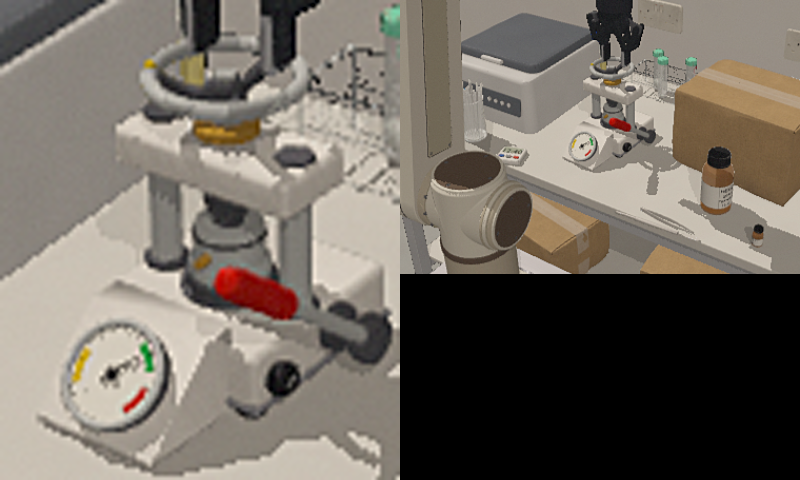

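The needle stands in the green band at 3.0–3.1. The red grip is back at its start pixel (308.5, 257.9), so the lever is up. The gripper is clear and the other items stand where they were. Handing in.

```bash
python3 -c "
from cell import ctrl
print(ctrl.job_done())"
```

```text
the job is handed in; nothing more can be done
None
```

The press is loaded and handed in at about 13.8 s of robot time, with the needle in the green band and the lever up.

- **Wheel:** I pinched the rim and turned it clockwise about 4 rad in one grasp. The needle reached about 0.64, mid-yellow, and still read 0.64 after I let go.
- **Pump:** I made three full lever strokes, and the needle read about 0.64, 1.5, 2.28 and then 3.0–3.1. No reading came near the red.
- **Last checks:** With the gripper clear, the needle read 3.0–3.1 against a green band of 2.75–3.55. My readings were off by about 0.05–0.08 at the known marks. The red grip was back at its starting pixel, and the wrist force was near zero. I saw no change in the bottle, beaker, timer or vial by eye, but did not measure their positions.
- **Disagreement:** On two lever returns, the pinched grip pulled on its upper stop with 70 to 78 N at the wrist. That is under the 120 N limit but more than I intended, so I shortened the last return, which ended at about 2 N.

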